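# Secure the bench drawers for the road

### The arm

A 7-joint arm with a two-finger parallel gripper is mounted at the origin on the work surface. World frame = base frame: x ahead of the robot, y to its left, z up, the work surface at z = 0. Lengths are in m, angles in rad, forces in N, time in s.
With the tool pointing down it reaches from about 0.425 to 0.925 m from the base axis. Payload 6.8 kg.
Tool frame: the origin (TCP) lies midway between the tips of the shut fingers; the grasp point (between the pads) lies 19 mm behind it (robot.grip_depth is the distance from the TCP to the grasp point, in m); z points along the fingers, y is the line along which they close (so a half turn about z gives the same grasp; the last joint's range is limited). The gripper opens to 88 mm and grips with 3 to 60 N. Pads are 20 mm wide; open, the fingers measure 115 mm over their backs; the gripper's body (75 mm by 178 mm) begins 61 mm behind the grasp point.
Start: joints at [1.089, 0.477, 0.022, 1.555, -0.011, 1.109, -0.083], TCP at [0.246, -0.628, 0.223] pointing down, gripper open.
Joint ranges: [-2.96, 2.96], [-0.34, 2.1], [-1.41, 1.46], [0.24, 2.44], [-1.37, 4.51], [0.17, 1.92], [-2.96, 2.96]. Speed limits (rad/s): [2.39, 2.39, 3.14, 3.14, 3.14, 3.14, 3.14].

### API

Orientations are given as a rotation vector (axis times angle).
In Python, from bench import readout, viewer, ticket, robot gives the robot as it stands.
- The arm moves only by the shell command python3 -m handwheel 'ROWS'. ROWS is JSON, a list of rows, each a list of 7 numbers: the turn, a rotation vector about the tool's x, y, z in rad, then the shift along the tool's x, y, z in cm, then the closure, from -1 (fully open) to 1 (shut), so that 0 is half open. In form: [[ax, ay, az, x, y, z, fingers], ...]. A call has exactly 5 rows; each row shifts and turns the commanded pose from where the row before left it, along the tool's axes as they then stand; what a row does not reach is not made up. A row lasts 1/12 s, in which the tool goes at most 41.7 mm and 7.16 degrees, less where a joint would pass 70% of its speed; a pose out of reach is approached as far as the arm can. A call with a gripper value outside its range is refused whole. The fingers move at their own pace and stop on an object; the grip force is fixed at half the most. Time passes only in rows, so rows that do not move let the fingers close, or fill a call up. It gives the time, the measured TCP pose, the force, the opening and the grip force at its end, in the units of the state.
- readout.get_state(): the state, without advancing time (a new reading comes with each control period).
- viewer.grab_frame(name): name is "side" or "top" or "wrist"; returns the picture (384x512x3 uint8, red, green, blue); there is no depth.
- viewer.calibration(name): a dict with "fx", "fy", "cx", "cy" (pixels), "extrinsics" (4x4, takes a point from camera to world coordinates). Camera axes: x right, y down, z forward; pixel columns grow to the right and rows downward; lengths in m; the calibration is good to about 2 mm. A picture is of the moment at which its call begins: read the wrist's pose just before it. calibration takes no time and is no camera call; for the wrist camera it gives the pose at the moment of the call.
- ticket.close_job(): hands the job in; it is judged then, once.
The state is a dict: "clock": time; "joint_positions": joint angles; "qd": joint speeds; "joint_efforts": joint torques, N m; "eef_pos": TCP position; "orientation": TCP orientation; "ft_force": force on the tool from outside, world axes, zero at the start; "wrist_torque": the same for the moment, N m; "finger_gap": finger opening in m; "gripper_force": force on a finger pad.
Only numpy, scipy, OpenCV 4.12 (cv2) and the standard library are available. Lean on these libraries where they do the work, as an engineer would, in place of code of your own. Each camera call takes 0.05 s, during which the arm holds its last target. There are 200 camera calls.

### The job

The van is about to drive off: push the drawers that were left open fully home with the fingertips, without slamming them, and only then push the retaining flap over from the cabinet's top and down until it lies flat over the drawer fronts. Push each from its outside only: do not reach into the drawers or pinch the flap, do not pull out the drawers that are already home, and leave the extinguisher, valve, jar and wrench where they are.

Things in the scene. Friction and masses are not known exactly. Their poses are not given: they have to be found in the camera images.
- cabinet: Grey steel drawer module fixed on the bench, 240 deep (x) x 388 wide (y) x 125 high mm. Origin: centre of its underside. x points from the drawer fronts to its back, z up; the drawers face -x, roughly towards the robot. Four equal drawers stand in one row at y = -141, -47, 47 and 141 mm in this frame; which drawer is in which place changes.
- drawer_a (a joint): How far this drawer is out, m: 0 = home (flush with the others), up to 0.15. It slides along the cabinet's x on friction runners (2 N and a little damping), stays where it is left, and meets a rigid stop at 0. At the start two of the four are open (30 to 100 mm) and two are home.
- front_a (a point): Centre of the outer face of this drawer's front, 64 mm above the bench; axes as the cabinet's. Flat white plate 90 wide x 108 high x 15 thick mm (10 to 118 mm above the bench) with a flush black grip shell: nothing sticks out. Behind it is an open steel tray 205 x 82 x 70 mm. Home, this face is 120 mm in front (-x) of the cabinet's origin.
- drawer_b (a joint): How far this drawer is out, m: 0 = home (flush with the others), up to 0.15. It slides along the cabinet's x on friction runners (2 N and a little damping), stays where it is left, and meets a rigid stop at 0. At the start two of the four are open (30 to 100 mm) and two are home.
- front_b (a point): Centre of the outer face of this drawer's front, 64 mm above the bench; axes as the cabinet's. Flat white plate 90 wide x 108 high x 15 thick mm (10 to 118 mm above the bench) with a flush black grip shell: nothing sticks out. Behind it is an open steel tray 205 x 82 x 70 mm. Home, this face is 120 mm in front (-x) of the cabinet's origin.
- drawer_c (a joint): How far this drawer is out, m: 0 = home (flush with the others), up to 0.15. It slides along the cabinet's x on friction runners (2 N and a little damping), stays where it is left, and meets a rigid stop at 0. At the start two of the four are open (30 to 100 mm) and two are home.
- front_c (a point): Centre of the outer face of this drawer's front, 64 mm above the bench; axes as the cabinet's. Flat white plate 90 wide x 108 high x 15 thick mm (10 to 118 mm above the bench) with a flush black grip shell: nothing sticks out. Behind it is an open steel tray 205 x 82 x 70 mm. Home, this face is 120 mm in front (-x) of the cabinet's origin.
- drawer_d (a joint): How far this drawer is out, m: 0 = home (flush with the others), up to 0.15. It slides along the cabinet's x on friction runners (2 N and a little damping), stays where it is left, and meets a rigid stop at 0. At the start two of the four are open (30 to 100 mm) and two are home.
- front_d (a point): Centre of the outer face of this drawer's front, 64 mm above the bench; axes as the cabinet's. Flat white plate 90 wide x 108 high x 15 thick mm (10 to 118 mm above the bench) with a flush black grip shell: nothing sticks out. Behind it is an open steel tray 205 x 82 x 70 mm. Home, this face is 120 mm in front (-x) of the cabinet's origin.
- flap (a joint): Angle of the aluminium retaining flap, rad: 0 = down, hanging flat over the tops of the drawer fronts (rigid stop); pi/2 = straight out to the front; pi = upright; at the start 3.85 to 4.2 = leaning back over the cabinet's top; at most 4.4. Stiff friction hinge (0.08 N m, about 1.5 N at the free edge): it stays wherever it is left.
- flap_hinge (a point): Middle of the flap's horizontal hinge line, which runs along the cabinet's y at the top front edge: 126 mm in front of the cabinet's origin, 130 mm above the bench. Axes as the cabinet's.
- flap_edge (a point): Middle of the flap's free edge, 60 mm from the hinge line. The flap is a plate 376 x 60 x 4 mm with a rolled 8 mm free edge. z points from this edge to the hinge; -x is the normal of its bare outer side, which faces forward when the flap is down and backward when it leans back. Push that bare side, all the way; the other is rubber-lined.
- extinguisher_mid (a point): Bystander: small red fire extinguisher standing on the bench beside the cabinet's front on its +y side, 80 mm diameter, about 290 mm high; point 120 mm above its foot.
- valve_mid (a point): Bystander: brass extinguisher valve standing on the rear part of the cabinet's top, 40 mm diameter, 52 mm high; point at half height.
- jar_mid (a point): Bystander: jar with a white cap on the bench beside the cabinet on its -y side, 54 mm diameter, 75 mm high; point at half height.
- wrench_grip (a point): Bystander: open-ended steel wrench, 180 mm long, about 10 mm thick, lying on the bench in front of the cabinet towards its -y side; point on its shank.

How it is judged:
By the outcome, as a careful person would: the job done as asked, in the order asked, and still so for the second after the job is handed in, with the robot touching nothing.
It also fails if it takes over 72 s, if anything falls off the work surface, if the arm or the gripper's body presses on something with over 40 N, if the wrist force passes 120 N, or if a joint passes its speed limit or range.

## Working session

There is one attempt and no reset: what is moved stays moved. The work goes in short steps, Python scripts to look and compute and a shell command to move; the robot and the scene stay as the last step left them, time stands still between calls to the robot, and variables do not carry over. Pictures are saved under pics/ and viewed, at most 10 in all, crops included, and the job is handed in when it is done.

```bash
mkdir -p pics; ls; python3 - <<'E'
from bench import readout, viewer
import cv2
s=readout.get_state(); print({k:s[k] for k in('clock','eef_pos','orientation','ft_force','finger_gap')})
for n in('side','top'):
    im=viewer.grab_frame(n); cv2.imwrite(f'pics/{n}0.png',cv2.resize(im[:,:,::-1],(800,600),interpolation=cv2.INTER_CUBIC))
    c=viewer.calibration(n); print(n,c)
E
```

```text
pics
{'clock': 0.0, 'eef_pos': array([ 0.24626064, -0.62785457,  0.22169956]), 'orientation': array([-3.08519579e+00, -5.83540465e-01,  7.55109869e-04]), 'ft_force': array([-0.49216339,  0.50402563,  0.33189883]), 'finger_gap': 0.0878835569396023}
side {'fx': 422.8212085093878, 'fy': 422.8212085093878, 'cx': 257.9414225342825, 'cy': 189.63432222747915, 'extrinsics': array([[ 3.47675525e-01,  7.51428300e-01, -5.60782702e-01,
         1.34686686e+00],
       [ 9.37613965e-01, -2.79486976e-01,  2.06802036e-01,
        -2.25086275e-01],
       [-1.33455949e-03, -5.97697699e-01, -8.01720449e-01,
         1.16073737e+00],
       [ 0.00000000e+00,  0.00000000e+00,  0.00000000e+00,
         1.00000000e+00]])}
top {'fx': 475.28890260365586, 'fy': 475.28890260365586, 'cx': 258.06268855530624, 'cy': 191.95860058365938, 'extrinsics': array([[-6.87430367e-02, -9.75493154e-01,  2.09015554e-01,
         2.94226505e-01],
       [-9.97633968e-01,  6.74122698e-02, -1.34926836e-02,
         5.95761487e-02],
       [-9.28192447e-04, -2.09448544e-01, -9.77819230e-01,
         1.53084301e+00],
       [ 0.00000000e+00,  0.00000000e+00,  0.00000000e+00,
         1.00000000e+00]])}
```

View pics/side0.png

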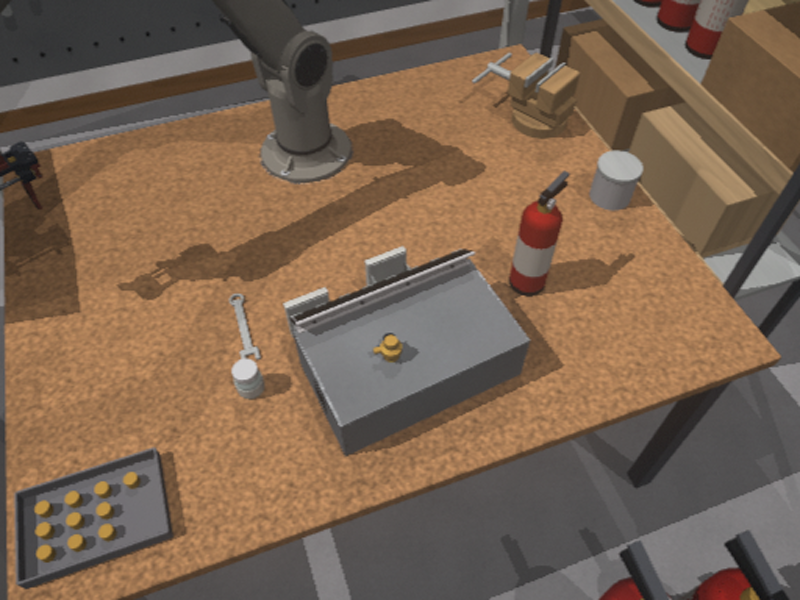

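View pics/top0.png

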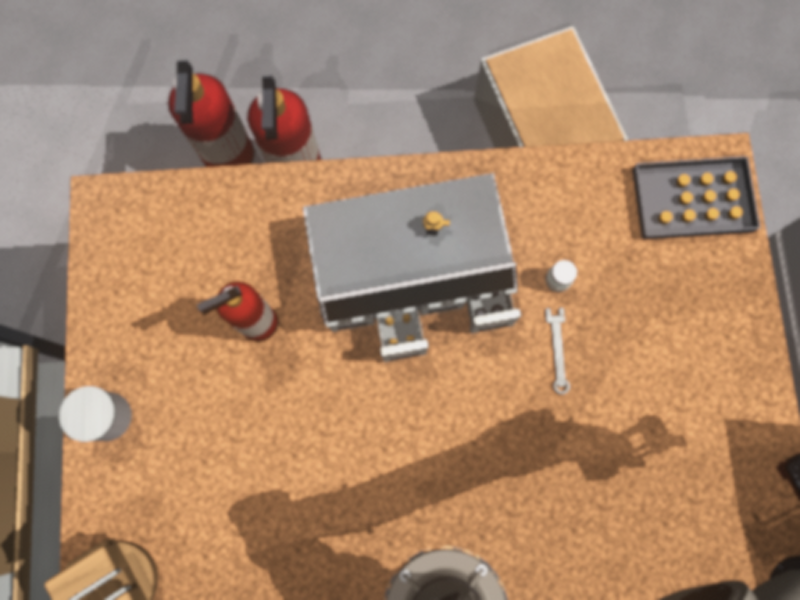

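```bash
python3 - <<'E'
import cv2
a=cv2.imread('pics/side0.png');b=cv2.imread('pics/top0.png')
cv2.imwrite('pics/sc.png',cv2.resize(a[235:460,270:540],None,fx=2.6,fy=2.6,interpolation=cv2.INTER_CUBIC))
cv2.imwrite('pics/tc.png',cv2.resize(b[170:370,290:530],None,fx=3,fy=3,interpolation=cv2.INTER_CUBIC))
E
```

```text
(no output)
```

View pics/sc.png

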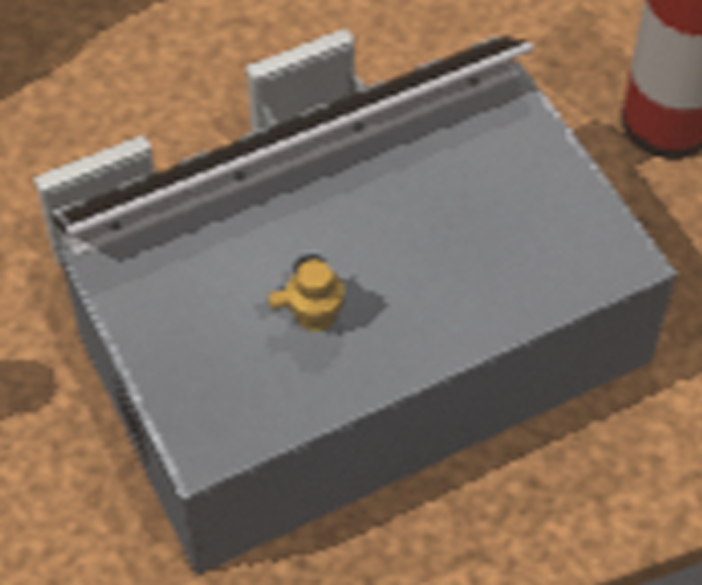

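View pics/tc.png

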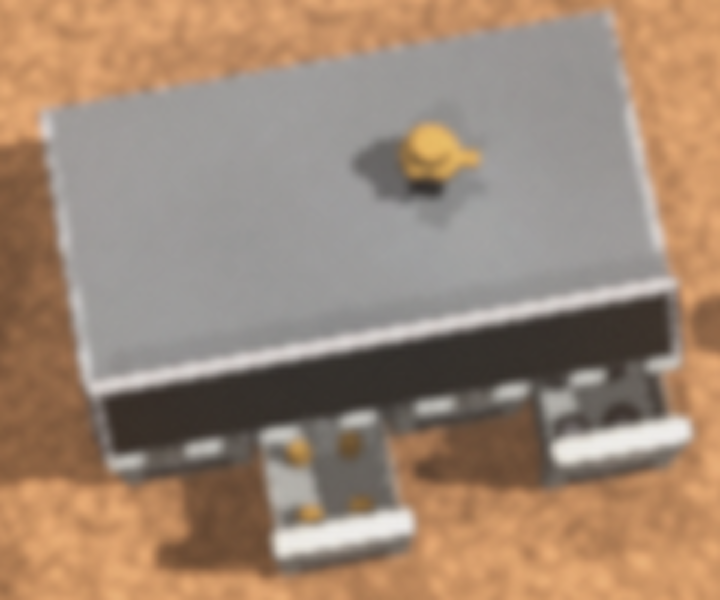

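```bash
cat > h.py <<'E'
import numpy as np
from bench import viewer
def P(n,X,c=None):
    c=c or viewer.calibration(n);E=np.array(c['extrinsics']);p=E[:3,:3].T@(np.asarray(X)-E[:3,3])
    return np.array([c['fx']*p[0]/p[2]+c['cx'],c['fy']*p[1]/p[2]+c['cy']])
def ray(n,uv,z):
    c=viewer.calibration(n);E=np.array(c['extrinsics']);d=E[:3,:3]@[(uv[0]-c['cx'])/c['fx'],(uv[1]-c['cy'])/c['fy'],1]
    return E[:3,3]+d*(z-E[2,3])/d[2]
S=lambda u,v:np.array([270+u/2.6,235+v/2.6])*.64
T=lambda u,v:np.array([290+u/3,170+v/3])*.64
E
python3 - <<'E'
from h import *
from scipy.optimize import least_squares
C={n:viewer.calibration(n) for n in('side','top')}
def pts(p):
    x,y,w,a,d2,d4=p
    W=lambda X,Y,Z:[x+np.cos(w)*X-np.sin(w)*Y,y+np.sin(w)*X+np.cos(w)*Y,Z]
    ex,ez=-.126-.06*np.sin(a),.13-.06*np.cos(a)
    return [('side',W(.12,-.194,.125),S(187,495)),('side',W(.12,.194,.125),S(676,272)),('side',W(.12,-.194,0),S(200,572)),
    ('side',W(ex,-.188,ez),S(70,229)),('side',W(ex,.188,ez),S(531,46)),('side',W(-.12-d2,.092,.118),S(350,32)),('side',W(-.12-d4,-.096,.118),S(148,139)),
    ('top',W(.12,.194,.125),T(43,112)),('top',W(.12,-.194,.125),T(613,13)),('top',W(ex,.188,ez),T(95,387)),('top',W(ex,-.188,ez),T(675,284)),
    ('top',W(-.12-d2,.092,.118),T(277,556)),('top',W(-.12-d2,.002,.118),T(413,535)),('top',W(-.12-d4,-.096,.118),T(553,465)),('top',W(-.12-d4,-.186,.118),T(690,440))]
f=lambda p:np.concatenate([P(n,X,C[n])-u for n,X,u in pts(p)])
r=least_squares(f,[.6,0,.1,4,.07,.05],loss='soft_l1');p=r.x
print('fit',p.round(4));print(f(p).reshape(-1,2).round(1).tolist())
x,y,w=p[:3];W=lambda X,Y,Z:np.round([x+np.cos(w)*X-np.sin(w)*Y,y+np.sin(w)*X+np.cos(w)*Y,Z],4)
print('f47',W(-.12-p[4],.047,.064),'f-141',W(-.12-p[5],-.141,.064),'home',W(-.12,.047,.06),W(-.12,-.141,.06),'hinge',W(-.126,0,.13),'edge',W(-.126-.06*np.sin(p[3]),0,.13-.06*np.cos(p[3])))
R=np.array([[np.cos(w),np.sin(w)],[-np.sin(w),np.cos(w)]])
for n,q in dict(valve=ray('top',T(430,150),.16),ext=ray('top',np.array([240,295])*.64,.24),wr0=ray('top',np.array([555,312])*.64,.01),wr1=ray('top',np.array([562,390])*.64,.01)).items(): print(n,q.round(3),(R@(q[:2]-p[:2])).round(3))
E
```

```text
fit [0.7001 0.0218 0.1138 4.016  0.08   0.0532]
[[-2.5, -0.1], [-0.5, -0.5], [-2.2, -0.0], [-1.1, 0.2], [-0.3, -0.4], [-1.1, -1.7], [-1.4, -1.7], [-1.5, -0.2], [-0.9, -0.5], [-2.1, -0.3], [-0.5, -0.9], [-1.0, 0.0], [-0.5, -0.9], [-0.1, -0.5], [-0.2, -0.5]]
f47 [0.496  0.0458 0.064 ] f-141 [ 0.544 -0.138  0.064] home [0.5755 0.0548 0.06  ] [ 0.5968 -0.1319  0.06  ] hinge [0.5749 0.0075 0.13  ] edge [0.6206 0.0127 0.1685]
valve [ 0.741 -0.028  0.16 ] [ 0.035 -0.054]
ext [0.599 0.331 0.24 ] [-0.065  0.319]
wr0 [ 0.572 -0.276  0.01 ] [-0.161 -0.281]
wr1 [ 0.409 -0.272  0.01 ] [-0.322 -0.259]
```

```bash
cat > st.py <<'E'
import numpy as np
from bench import readout
from scipy.spatial.transform import Rotation as Ro
s=readout.get_state();w=.1138;p=np.array(s['eef_pos'])
R=np.array([[np.cos(w),np.sin(w),0],[-np.sin(w),np.cos(w),0],[0,0,1]])
print('t',round(s['clock'],2),'cab',(R@(p-[.7001,.0218,0])*1000).round(1),'F',(R@s['ft_force']).round(1),'gap',round(s['finger_gap'],3))
M=R@Ro.from_rotvec(s['orientation']).as_matrix();print('toolx',M[:,0].round(3),'y',M[:,1].round(3),'z',M[:,2].round(3),'q',np.round(s['joint_positions'],2))
E
python3 -m handwheel '[[0,0,0.12,0,0,0,1],[0,0,0.12,0,0,0,1],[0,0,0.02,0,0,0,1],[0,0,0,2,-3,0,1],[0,0,0,2,-3,0,1]]'
python3 -m handwheel '[[0,0,0,2,-3,0,1],[0,0,0,2,-3,0,1],[0,0,0,2,-3,0,1],[0,0,0,2,-3,0,1],[0,0,0,2,-3,0,1]]'
python3 st.py
```

```text
clock: 0.52
eef_pos: [0.2779, -0.5648, 0.2219]
orientation: [3.136, 0.177, -0.002]
ft_force: [0.4, 0.7, -0.6]
finger_gap: 0.0582
gripper_force: 0.0
clock: 0.93
eef_pos: [0.3621, -0.4021, 0.2226]
orientation: [-3.136, -0.184, 0.0]
ft_force: [0.9, -0.5, -0.1]
finger_gap: 0.0244
gripper_force: 0.0
t 0.93 cab [-383.9 -382.8  222.6] F [ 0.9 -0.6 -0.1] gap 0.024
toolx [ 1.     0.003 -0.   ] y [ 0.003 -1.    -0.   ] z [-0.  0. -1.] q [ 0.74  0.26 -0.02  1.88  0.    1.01 -0.74]
```

```bash

python3 -m handwheel '[[0,0,0,2,-3,0,1],[0,0,0,2,-3,0,1],[0,0,0,2,-3,0,1],[0,0,0,2,-3,0,1],[0,0,0,2,-3,0,1]]'>/dev/null
python3 -m handwheel '[[0,0,0,2,-3,0,1],[0,0,0,2,-3,0,1],[0,0,0,1.5,-3,0,1],[0,0.12,0,0,0,0,1],[0,0.12,0,0,0,0,1]]'
python3 st.py
python3 -m handwheel '[[0,0.12,0,0,0,0,1],[0,0.12,0,0,0,0,1],[0,0.12,0,0,0,0,1],[0,0.1,0,0,0,0,1],[0,0,0,0,0,0,1]]' >/dev/null
python3 st.py
```

```text
clock: 1.77
eef_pos: [0.4915, -0.1444, 0.2231]
orientation: [-3.098, -0.193, -0.383]
ft_force: [-0.5, -0.4, -0.4]
finger_gap: 0.0006
gripper_force: 0.0
t 1.77 cab [-226.1 -141.4  223.1] F [-0.5 -0.4 -0.4] gap 0.001
toolx [0.97  0.01  0.244] y [ 0.01  -1.     0.001] z [ 0.244  0.001 -0.97 ] q [ 0.42  0.11 -0.22  2.09 -0.08  0.71 -1.18]
t 2.18 cab [-229.3 -136.9  221. ] F [-0.9  0.2 -0.8] gap 0.0
toolx [0.839 0.003 0.544] y [ 0.016 -1.    -0.019] z [ 0.543  0.025 -0.839] q [ 0.56  0.02 -0.24  2.31 -0.73  0.38 -0.49]
```

```bash

python3 -m handwheel '[[0,0,0,-1.6,0,2.5,1],[0,0,0,-1.6,0,2.5,1],[0,0,0,-1.6,0,2.5,1],[0,0,0,-1.6,0,2.5,1],[0,0,0,-1.6,0,2.5,1]]' >/dev/null
python3 st.py
```

```text
t 2.6 cab [-223.9 -140.8  108.8] F [-0.1 -0.1 -0.3] gap 0.0
toolx [0.852 0.015 0.524] y [ 0.039 -0.999 -0.035] z [ 0.522  0.05  -0.851] q [ 0.71  0.29 -0.41  2.36 -1.36  0.17  0.23]
```

```bash

python3 -m handwheel '[[0,-0.1,0,0,0,0,1],[0,-0.1,0,0,0,0,1],[0,0,0,0,0,0,1],[0,0,0,0,0,0,1],[0,0,0,0,0,0,1]]' >/dev/null
python3 st.py
```

```text
t 3.02 cab [-219.1 -138.4  109.5] F [-0.6 -0.1  0.4] gap 0.0
toolx [0.884 0.014 0.468] y [ 0.04  -0.998 -0.047] z [ 0.467  0.06  -0.882] q [ 0.46  0.27 -0.16  2.33 -1.04  0.24 -0.14]
```

```bash

python3 -m handwheel '[[0,-0.1,0,0,0,0,1],[0,0,0,-0.8,0,1.6,1],[0,0,0,-0.7,0,1.6,1],[0,0,0,0,0,0,1],[0,0,0,0,0,0,1]]' >/dev/null
python3 st.py
```

```text
t 3.43 cab [-219.4 -135.4   73.1] F [ 0.3  0.5 -0.2] gap 0.001
toolx [0.907 0.013 0.422] y [ 0.04  -0.998 -0.055] z [ 0.42   0.067 -0.905] q [ 0.44  0.35 -0.16  2.32 -1.04  0.21 -0.14]
```

```bash

python3 -m handwheel '[[0,0,0,0.9,0.04,0.42,1],[0,0,0,0.9,0.04,0.42,1],[0,0,0,0.45,0.02,0.21,1],[0,0,0,0.27,0.01,0.13,1],[0,0,0,0.27,0.01,0.13,1]]' >/dev/null
python3 st.py
python3 -m handwheel '[[0,0,0,0.27,0.01,0.13,1],[0,0,0,0.27,0.01,0.13,1],[0,0,0,0.27,0.01,0.13,1],[0,0,0,0.27,0.01,0.13,1],[0,0,0,0.27,0.01,0.13,1]]' >/dev/null
python3 st.py
```

```text
t 3.85 cab [-187.5 -136.    74. ] F [ 0.2 -0.5 -0.2] gap 0.0
toolx [0.906 0.014 0.423] y [ 0.04  -0.998 -0.053] z [ 0.422  0.065 -0.904] q [ 0.35  0.37 -0.1   2.26 -0.99  0.22 -0.21]
t 4.27 cab [-172.5 -135.5   73.1] F [-1.6 -0.5  1.2] gap 0.001
toolx [0.906 0.015 0.422] y [ 0.041 -0.998 -0.053] z [ 0.421  0.065 -0.905] q [ 0.31  0.39 -0.07  2.24 -0.97  0.23 -0.25]
```

```bash

python3 -m handwheel '[[0,0,0,0.36,0.02,0.17,1],[0,0,0,0.36,0.02,0.17,1],[0,0,0,0.36,0.02,0.17,1],[0,0,0,0.36,0.02,0.17,1],[0,0,0,0.36,0.02,0.17,1]]' >/dev/null
python3 st.py
python3 -m handwheel '[[0,0,0,0.27,0.01,0.13,1],[0,0,0,0.27,0.01,0.13,1],[0,0,0,0.18,0.01,0.08,1],[0,0,0,0.18,0.01,0.08,1],[0,0,0,0.14,0.01,0.06,1]]' >/dev/null
python3 st.py
python3 -m handwheel '[[0,0,0,0.09,0,0.04,1],[0,0,0,0.09,0,0.04,1],[0,0,0,0.09,0,0.04,1],[0,0,0,0.09,0,0.04,1],[0,0,0,0.09,0,0.04,1]]' >/dev/null
python3 st.py
```

```text
t 4.68 cab [-152.1 -135.5   73.1] F [-2.   0.2  1.2] gap 0.001
toolx [0.906 0.015 0.423] y [ 0.041 -0.998 -0.053] z [ 0.421  0.066 -0.905] q [ 0.27  0.41 -0.03  2.2  -0.95  0.24 -0.29]
t 5.1 cab [-141.  -135.4   73. ] F [-2.6 -1.1  1.5] gap 0.001
toolx [0.906 0.015 0.423] y [ 0.042 -0.998 -0.053] z [ 0.421  0.066 -0.905] q [ 0.24  0.42 -0.01  2.18 -0.94  0.25 -0.32]
t 5.52 cab [-136.2 -135.4   73.1] F [-2.3 -1.   0. ] gap 0.001
toolx [0.906 0.015 0.423] y [ 0.041 -0.998 -0.053] z [ 0.421  0.065 -0.905] q [ 0.23  0.42 -0.    2.17 -0.93  0.25 -0.33]
```

```bash

python3 -m handwheel '[[0,0,0,0.09,0,0.04,1],[0,0,0,0.09,0,0.04,1],[0,0,0,0.09,0,0.04,1],[0,0,0,0.09,0,0.04,1],[0,0,0,0.09,0,0.04,1]]' >/dev/null
python3 st.py|head -1
python3 -m handwheel '[[0,0,0,0.05,0,0.02,1],[0,0,0,0.05,0,0.02,1],[0,0,0,0.05,0,0.02,1],[0,0,0,0.05,0,0.02,1],[0,0,0,0.05,0,0.02,1]]' >/dev/null
python3 st.py|head -1
```

```text
t 5.93 cab [-131.3 -135.3   73.2] F [-2.1 -1.1 -0.6] gap 0.001
t 6.35 cab [-128.6 -135.1   73.3] F [-2.1 -1.4 -0.6] gap 0.0
```

```bash

python3 -m handwheel '[[0,0,0,0.07,0,0.03,1],[0,0,0,0.07,0,0.03,1],[0,0,0,0.07,0,0.03,1],[0,0,0,0.07,0,0.03,1],[0,0,0,0.0,0,0.0,1]]' >/dev/null
python3 st.py|head -1
python3 -m handwheel '[[0,0,0,0.05,0,0.02,1],[0,0,0,0.05,0,0.02,1],[0,0,0,0.05,0,0.02,1],[0,0,0,0.05,0,0.02,1],[0,0,0,0.0,0,0.0,1]]' >/dev/null
python3 st.py|head -1
```

```text
t 6.77 cab [-127.  -135.1   73.1] F [-8.4 -1.7  3.4] gap 0.001
t 7.18 cab [-126.7 -135.1   72.9] F [-16.8  -1.4  11.6] gap 0.0
```

```bash

python3 -m handwheel '[[0,0,0,-0.9,0,-0.42,1],[0,0,0,-2.7,0,-1.26,1],[0,0,0,-2.7,0,-1.26,1],[0,0,0,-2.4,0,-1.1,1],[0,-0.1,0,0,0,0,1]]' >/dev/null
python3 st.py
python3 -m handwheel '[[0,-0.07,0,0,0,-0.5,1],[0,0,0,0,-3.5,0,1],[0,0,0,0,-3.5,0,1],[0,0,0,0,-3.5,0,1],[0,0,0,0,0,0,1]]' >/dev/null
python3 st.py
```

```text
t 7.6 cab [-228.4 -144.3   70.7] F [-2.1 -3.6 -1.6] gap 0.0
toolx [0.925 0.001 0.379] y [ 0.027 -0.998 -0.063] z [ 0.378  0.069 -0.923] q [ 0.33  0.34 -0.01  2.31 -0.93  0.27 -0.25]
t 8.02 cab [-223.4  -23.7   82.4] F [0.8 0.8 0.3] gap 0.0
toolx [0.943 0.035 0.33 ] y [ 0.059 -0.996 -0.063] z [ 0.326  0.079 -0.942] q [-0.15  0.27  0.18  2.37 -0.75  0.25 -0.69]
```

```bash

python3 -m handwheel '[[0,0,0,-0.4,-3.2,0,1],[0,0,0,0,-3.2,0,1],[0,0,0,0,-0.5,0,1],[0,0,0,0,0,0,1],[0,0,0,0,0,0,1]]' >/dev/null
python3 st.py
```

```text
t 8.43 cab [-230.    36.6   85.2] F [-0.  -0.4  0.5] gap 0.001
toolx [0.943 0.025 0.331] y [ 0.048 -0.997 -0.06 ] z [ 0.328  0.072 -0.942] q [-0.41  0.24  0.28  2.41 -0.68  0.2  -0.92]
```

```bash

python3 -m handwheel '[[0,0,0,0.75,-0.4,0.26,1],[0,0,0,0.57,-0.4,0.2,1],[0,0,0,0.28,0,0.1,1],[0,0,0,0.28,0.01,0.1,1],[0,0,0,0.28,0.01,0.1,1]]' >/dev/null
python3 st.py
python3 -m handwheel '[[0,0,0,0.28,0.01,0.1,1],[0,0,0,0.28,0.01,0.1,1],[0,0,0,0.38,0.02,0.13,1],[0,0,0,0.38,0.02,0.13,1],[0,0,0,0.38,0.02,0.13,1]]' >/dev/null
python3 st.py
python3 -m handwheel '[[0,0,0,0.38,0.02,0.13,1],[0,0,0,0.38,0.02,0.13,1],[0,0,0,0.38,0.02,0.13,1],[0,0,0,0.38,0.02,0.13,1],[0,0,0,0.38,0.02,0.13,1]]' >/dev/null
python3 st.py|head -1
```

```text
t 8.85 cab [-208.2   44.3   85. ] F [-1.9  0.1  1.7] gap 0.0
toolx [0.944 0.022 0.329] y [ 0.044 -0.997 -0.06 ] z [ 0.326  0.071 -0.943] q [-0.45  0.27  0.3   2.37 -0.66  0.22 -0.96]
t 9.27 cab [-190.    44.6   85.1] F [-2.6 -2.3  0.3] gap 0.001
toolx [0.944 0.023 0.329] y [ 0.045 -0.997 -0.06 ] z [ 0.327  0.071 -0.942] q [-0.45  0.29  0.31  2.33 -0.66  0.24 -0.96]
t 9.68 cab [-169.8   44.8   85.2] F [-2.2 -2.3 -2.1] gap 0.001
```

Home will be near TCP x = -127; ease in.

```bash

python3 -m handwheel '[[0,0,0,0.38,0.02,0.13,1],[0,0,0,0.38,0.02,0.13,1],[0,0,0,0.38,0.02,0.13,1],[0,0,0,0.38,0.02,0.13,1],[0,0,0,0.38,0.02,0.13,1]]' >/dev/null
python3 st.py|head -1
python3 -m handwheel '[[0,0,0,0.28,0.01,0.1,1],[0,0,0,0.19,0.01,0.07,1],[0,0,0,0.19,0.01,0.07,1],[0,0,0,0.1,0,0.03,1],[0,0,0,0.1,0,0.03,1]]' >/dev/null
python3 st.py|head -1
python3 -m handwheel '[[0,0,0,0.1,0,0.03,1],[0,0,0,0.1,0,0.03,1],[0,0,0,0.1,0,0.03,1],[0,0,0,0.1,0,0.03,1],[0,0,0,0.07,0,0.02,1]]' >/dev/null
python3 st.py|head -1
python3 -m handwheel '[[0,0,0,0.07,0,0.03,1],[0,0,0,0.07,0,0.03,1],[0,0,0,0.07,0,0.03,1],[0,0,0,0.07,0,0.03,1],[0,0,0,0.0,0,0.0,1]]' >/dev/null
python3 st.py|head -1
```

```text
t 10.1 cab [-149.7   44.9   85.3] F [-2.9 -1.9 -2. ] gap 0.0
t 10.52 cab [-140.7   45.1   85.4] F [-1.4 -0.1 -1. ] gap 0.001
t 10.93 cab [-135.9   45.2   85.6] F [-1.6  0.2 -1.1] gap 0.001
t 11.35 cab [-132.5   45.3   85.5] F [-1.5 -1.  -0.6] gap 0.001
```

```bash

python3 -m handwheel '[[0,0,0,0.09,0,0.03,1],[0,0,0,0.09,0,0.03,1],[0,0,0,0.09,0,0.03,1],[0,0,0,0.07,0,0.03,1],[0,0,0,0.0,0,0.0,1]]' >/dev/null
python3 st.py|head -1
python3 -m handwheel '[[0,0,0,0.07,0,0.02,1],[0,0,0,0.07,0,0.02,1],[0,0,0,0.07,0,0.02,1],[0,0,0,0.0,0,0.0,1],[0,0,0,0.0,0,0.0,1]]' >/dev/null
python3 st.py|head -1
```

```text
t 11.77 cab [-128.9   45.4   85.5] F [-1.1 -0.6 -0.7] gap 0.001
t 12.18 cab [-128.1   45.4   85.3] F [-6.9 -2.2  3.2] gap 0.001
```

```bash

python3 -m handwheel '[[0,0,0,0.07,0,0.02,1],[0,0,0,0.07,0,0.02,1],[0,0,0,0,0,0,1],[0,0,0,-0.9,0,-0.33,1],[0,0,0,-2.7,0,-1,1]]' >/dev/null
python3 st.py|head -1
python3 -m handwheel '[[0,0,0,1.1,0,-3.2,1],[0,0,0,1.1,0,-3.2,1],[0,0,0,1.1,0,-3.2,1],[0,0,0,1.1,0,-3.2,1],[0,0,0,1.1,0,-3.2,1]]' >/dev/null
python3 -m handwheel '[[0,-0.11,0,0,0,0,1],[0,-0.11,0,0,0,0,1],[0,-0.11,0,0,0,0,1],[0,0,0,0,0,0,1],[0,0,0,0,0,0,1]]' >/dev/null
python3 st.py
python3 - <<'E'
from h import *
import cv2
im=viewer.grab_frame('top'); cv2.imwrite('pics/t1.png',cv2.resize(im[100:245,170:360,::-1],None,fx=4,fy=4,interpolation=cv2.INTER_CUBIC))
E
```

```text
t 12.6 cab [-159.9   44.4   87.7] F [ 0.7 -0.1  0.6] gap -0.0
t 13.43 cab [-163.1   33.9  254.6] F [-0.2  0.2 -1.2] gap 0.001
toolx [0.999 0.046 0.009] y [ 0.046 -0.997 -0.058] z [ 0.006  0.058 -0.998] q [-0.73  0.25  0.7   1.89 -0.25  1.07 -1.34]
```

View pics/t1.png

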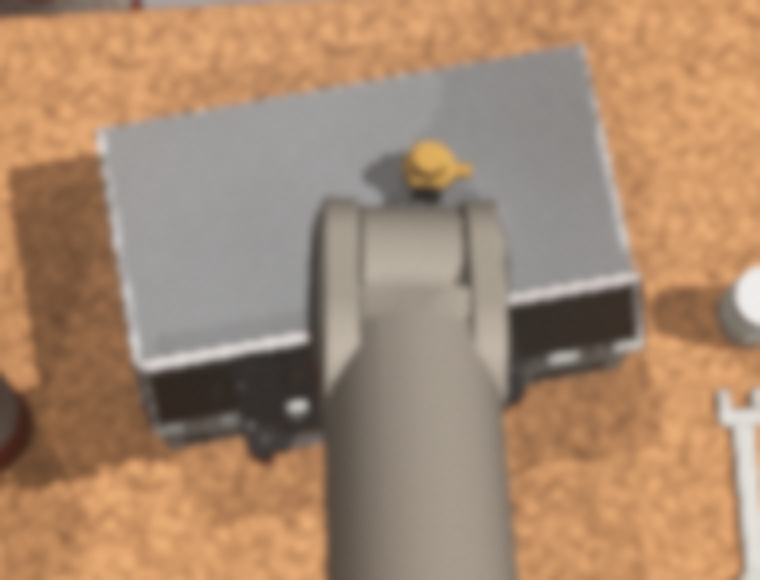

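```bash

python3 -m handwheel '[[0,0,0,3,-0.2,0,1],[0,0,0,3,-0.2,0,1],[0,0,0,3,-0.2,0,1],[0,0,0,3,-0.2,0,1],[0,0,0,0,0,0,1]]' >/dev/null
python3 st.py
```

```text
t 13.9 cab [-41.8  48.5 256.1] F [-0.6  0.1  0.5] gap 0.0
toolx [0.999 0.047 0.011] y [ 0.047 -0.997 -0.06 ] z [ 0.008  0.06  -0.998] q [-0.63  0.48  0.66  1.6  -0.38  1.17 -1.28]
```

```bash

python3 -m handwheel '[[0,0,0,0,0,2.8,1],[0,0,0,0,0,2.8,1],[0,0,0,0,0,2.8,1],[0,0,0,0,0,1.9,1],[0,0,0,0,0,0.8,1]]' >/dev/null
python3 st.py|head -1
python3 -m handwheel '[[0,0,0,-0.5,0,0,1],[0,0,0,-0.5,0,0,1],[0,0,0,-0.4,0,0,1],[0,0,0,-0.4,0,0,1],[0,0,0,-0.4,0,0,1]]' >/dev/null
python3 st.py|head -1
```

```text
t 14.32 cab [-47.6  53.8 143.4] F [-0.9  0.1 -0.1] gap 0.0
t 14.73 cab [-66.1  52.5 146.9] F [7.8 0.2 3.1] gap 0.0
```

```bash

python3 -m handwheel '[[0,0,0,-0.4,0,-0.2,1],[0,0,0,-0.4,0,-0.2,1],[0,0,0,-0.4,0,-0.2,1],[0,0,0,-0.4,0,-0.2,1],[0,0,0,-0.4,0,-0.2,1]]' >/dev/null
python3 st.py|head -1
python3 -m handwheel '[[0,0,0,-0.4,0,-0.1,1],[0,0,0,-0.4,0,-0.1,1],[0,0,0,-0.4,0,-0.1,1],[0,0,0,-0.4,0,-0.1,1],[0,0,0,-0.4,0,-0.1,1]]' >/dev/null
python3 st.py|head -1
```

```text
t 15.15 cab [-81.6  51.6 159. ] F [5.2 0.8 3.9] gap 0.001
t 15.57 cab [-107.5   50.2  159.9] F [ 2.1  1.5 -1. ] gap 0.001
```

```bash

python3 -m handwheel '[[0,0,0,-0.4,0,-0.05,1],[0,0,0,-0.4,0,-0.05,1],[0,0,0,-0.4,0,-0.05,1],[0,0,0,-0.4,0,-0.05,1],[0,0,0,-0.4,0,-0.05,1]]' >/dev/null
python3 st.py|head -1
python3 -m handwheel '[[0,0,0,-0.4,0,0,1],[0,0,0,-0.4,0,0,1],[0,0,0,-0.4,0,0,1],[0,0,0,-0.3,0,0,1],[0,0,0,0,0,0,1]]' >/dev/null
python3 st.py|head -1
python3 - <<'E'
from h import *
import cv2
im=viewer.grab_frame('side'); cv2.imwrite('pics/s2.png',cv2.resize(im[110:300,160:360,::-1],None,fx=3,fy=3,interpolation=cv2.INTER_CUBIC))
E
```

```text
t 15.98 cab [-127.    48.8  162.5] F [ 2.3  0.7 -0.5] gap 0.0
t 16.4 cab [-142.6   48.2  162.4] F [0.7 0.1 0.3] gap 0.001
```

View pics/s2.png

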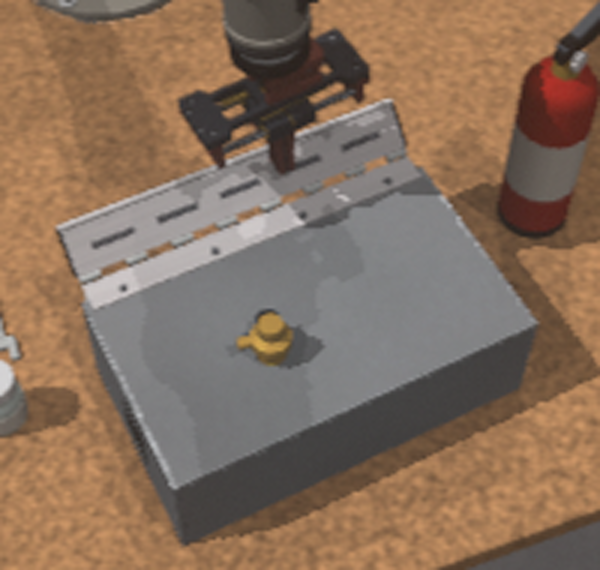

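```bash

python3 -m handwheel '[[0,0,0,0.3,0,-1.8,1],[0,0,0,0,0,-2,1],[0,0,0,-1.5,0,0,1],[0,0,0,-1.4,0,0,1],[0,0,0,0,0,1,1]]' >/dev/null
python3 st.py|head -1
python3 -m handwheel '[[0,0,0,0,0,0.6,1],[0,0,0,0,0,0.5,1],[0,0,0,0,0,0.5,1],[0,0,0,0,0,0.5,1],[0,0,0,0,0,0.5,1]]' >/dev/null
python3 st.py|head -1
python3 -m handwheel '[[0,0,0,0,0,0.5,1],[0,0,0,0,0,0.5,1],[0,0,0,0,0,0.5,1],[0,0,0,0,0,0.5,1],[0,0,0,0,0,0.5,1]]' >/dev/null
python3 st.py|head -1
```

```text
t 16.87 cab [-168.7   44.7  191.3] F [ 0.3  0.3 -0. ] gap 0.001
t 17.28 cab [-168.8   46.8  163.2] F [-2.2 -0.4  2.3] gap 0.0
t 17.7 cab [-167.    48.6  138.8] F [ 0.6 -0.2  0.7] gap 0.001
```

```bash

python3 -m handwheel '[[0,0,0,0,0,0.5,1],[0,0,0,0,0,0.5,1],[0,0,0,0,0,0.5,1],[0,0,0,0,0,0.5,1],[0,0,0,0,0,0.5,1]]' >/dev/null
python3 st.py|head -1
python3 -m handwheel '[[0,0,0,0,0,0.5,1],[0,0,0,0,0,0.5,1],[0,0,0,0,0,0.5,1],[0,0,0,0,0,0.5,1],[0,0,0,0,0,0.5,1]]' >/dev/null
python3 st.py|head -1
```

```text
t 18.12 cab [-167.    50.1  114.1] F [0.5 0.1 0.7] gap 0.0
t 18.53 cab [-167.3   51.6   88.9] F [0.  0.1 2.3] gap 0.001
```

```bash

python3 -m handwheel '[[0,0,0,0.3,0,0,1],[0,0,0,0.3,0,0,1],[0,0,0,0.3,0,0,1],[0,0,0,0.3,0,0,1],[0,0,0,0.3,0,0,1]]' >/dev/null
python3 st.py|head -1
python3 -m handwheel '[[0,0,0,0.1,0,0,1],[0,0,0,0.1,0,0,1],[0,0,0,0.1,0,0,1],[0,0,0,0.1,0,0,1],[0,0,0,0.1,0,0,1]]' >/dev/null
python3 st.py|head -1
python3 -m handwheel '[[0,0,0,0.1,0,0,1],[0,0,0,0.1,0,0,1],[0,0,0,0.1,0,0,1],[0,0,0,0.1,0,0,1],[0,0,0,0.0,0,0,1]]' >/dev/null
python3 st.py|head -1
```

```text
t 18.95 cab [-152.1   52.2   89.5] F [-1.7 -1.  -1.2] gap 0.0
t 19.37 cab [-147.3   52.4   89.5] F [-2.  -0.1 -1.1] gap 0.001
t 19.78 cab [-143.    52.6   89.6] F [-1.   0.3 -1.8] gap 0.0
```

```bash

python3 -m handwheel '[[0,0,0,0.1,0,0,1],[0,0,0,0.1,0,0,1],[0,0,0,0.1,0,0,1],[0,0,0,0.1,0,0,1],[0,0,0,0.0,0,0,1]]' >/dev/null
python3 st.py
python3 -m handwheel '[[0,0,0,0.07,0,0,1],[0,0,0,0.07,0,0,1],[0,0,0,0.07,0,0,1],[0,0,0,0.0,0,0,1],[0,0,0,0.0,0,0,1]]' >/dev/null
python3 st.py|head -1
```

```text
t 20.2 cab [-139.    52.7   89.6] F [-1.1 -0.  -0.9] gap 0.001
toolx [0.999 0.045 0.007] y [ 0.046 -0.997 -0.06 ] z [ 0.004  0.06  -0.998] q [-0.62  0.51  0.58  1.98 -0.48  0.78 -1.16]
t 20.62 cab [-137.5   52.8   89.5] F [-4.2  1.  -1. ] gap 0.001
```

```bash

python3 -m handwheel '[[0,0,0,0.07,0,0,1],[0,0,0,0.07,0,0,1],[0,0,0,0.07,0,0,1],[0,0,0,0.0,0,0,1],[0,0,0,0.0,0,0,1]]' >/dev/null
python3 st.py|head -1
python3 -m handwheel '[[0,0,0,-0.5,0,0,1],[0,0,0,-2.5,0,0,1],[0,0,0,-2.5,0,0,1],[0,0,0,0,0,-3,1],[0,0,0,0,0,-3,1]]' >/dev/null
python3 -m handwheel '[[0,0,0,0,3,-3,1],[0,0,0,0,3,-2,1],[0,0,0,0,4,0,1],[0,0,0,0,4,0,1],[0,0,0,0,4,0,1]]' >/dev/null
python3 -m handwheel '[[0,0,0,-2,3.5,0,1],[0,0,0,-2,3.5,0,1],[0,0,0,0,4,0,1],[0,0,0,0,4,0,1],[0,0,0,0,4,0,1]]' >/dev/null
python3 st.py|head -1
python3 - <<'E'
from h import *
import cv2
im=viewer.grab_frame('top'); cv2.imwrite('pics/t3.png',cv2.resize(im[90:270,110:370,::-1],None,fx=3,fy=3,interpolation=cv2.INTER_CUBIC))
E
```

```text
t 21.03 cab [-137.4   52.8   89.5] F [-10.9  -0.2   5.3] gap 0.001
t 22.28 cab [-212.4 -328.9  176.9] F [ 0.6  0.4 -0.2] gap 0.0
```

View pics/t3.png

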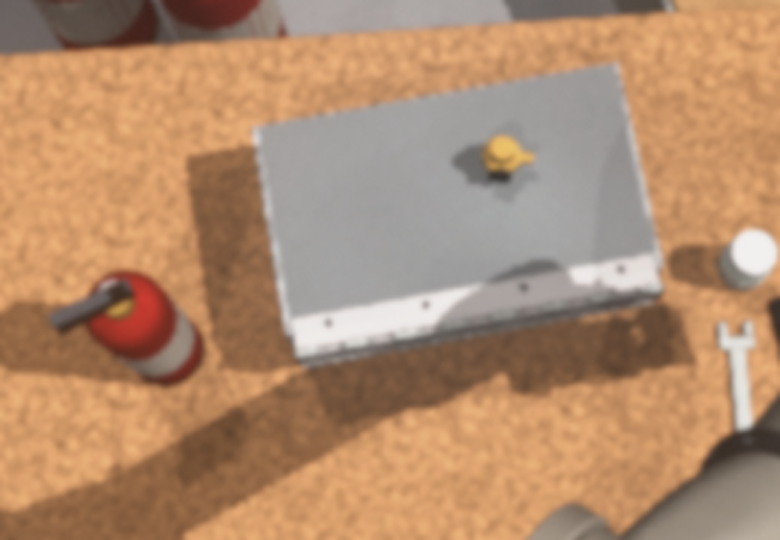

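The flap lies flat along the front, from (300,362) to (660,295). No drawer sticks out, and the valve, jar, wrench and extinguisher stand where they were.

```bash
python3 -m handwheel '[[0,0,0,0,0,0,1],[0,0,0,0,0,0,1],[0,0,0,0,0,0,1],[0,0,0,0,0,0,1],[0,0,0,0,0,0,1]]' | tail -3
python3 -c "from bench import ticket; print(ticket.close_job())"
```

```text
ft_force: [0.2, 0.4, -0.1]
finger_gap: 0.0002
gripper_force: 0.0
the job is handed in; nothing more can be done
None
```

I pushed both open drawers home gently, then swung the flap down flat over the fronts. The last picture shows the other objects where they were, and the job was handed in at about 23 s.

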